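# Unclip a dyed bobbin from its carrier and hang it on the drying stand

### The arm

A 7-joint arm with a two-finger parallel gripper is mounted at the origin on a cart in front of the work surface, level with it; the furniture and walls round the work are solid. World frame = base frame: x ahead of the robot, y to its left, z up, the work surface at z = 0. Lengths are in m, angles in rad, forces in N, time in s.
With the tool pointing down it reaches from about 0.4 to 0.875 m from the base axis. Payload 4.4 kg.
Tool frame: the origin (TCP) lies on the centre line of the jaws, within the pads' length; the fingertips stand 17 mm ahead of it and the grasp point (between the pads) lies 2 mm behind it; z points along the fingers, y is the line along which they close (so a half turn about z gives the same grasp; the last joint's range is limited). The gripper opens to 85 mm and grips with 20 to 120 N. Pads are 22 mm wide; open, the fingers measure 114 mm over their backs; the gripper's body (76 mm by 85 mm) begins 54 mm behind the grasp point. The pads swing forward as they close: fully open they stand 13 mm farther back than shut.
Start: joints at [1.22, 0.628, 0.038, 1.517, -0.027, 0.996, -0.02], TCP at [0.183, -0.624, 0.248] pointing down, gripper open.
Joint ranges: [-3.06, 3.06], [-0.37, 2.12], [-1.25, 1.32], [0.18, 2.47], [-1.1, 4.24], [0.23, 1.98], [-2.94, 2.94]. Speed limits (rad/s): [2.57, 2.57, 3.14, 3.14, 3.14, 3.14, 3.14].

### API

Orientations are given as a unit quaternion [x, y, z, w].
In Python, from bench import manip, read_camera, camera_info gives the robot as it stands. The module is installed in compiled form; this text tells all that it offers.
- The arm moves only by the shell command python3 -m handwheel 'ROWS' [FORCE]. ROWS is JSON, a list of rows, each an object with "hand": the closure in counts, from 0 (fully open) to 255 (shut); "linear": the shift along the tool's x, y, z in mm, a list of three; "yaw": the turn about the tool's z in rad. A call has 1 to 10 rows; each row is the pose to reach, as a shift and turn from the pose commanded when the call began, along the tool's axes at that moment; what a row does not reach only later rows make up. A row lasts 1/12 s, in which the tool goes at most 41.7 mm and 7.16 degrees, less where a joint would pass 70% of its speed; a pose out of reach is approached as far as the arm can. A call with a gripper value outside its range is refused whole. The fingers move at their own pace and stop on an object; FORCE is the grip in N (left out, the last holds). Time passes only in rows, so rows that repeat a pose let the fingers close. It gives the time, the measured TCP pose, the force and the opening at its end, in the units of the state.
- manip.sense(): the state, without advancing time (a new reading comes with each control period).
- read_camera(name): name is "scene" or "top" or "wrist"; returns (picture, depth): 480x640x3 uint8, red, green, blue; 480x640 float32, m along the optical axis (not along the pixel's ray), 0 where there is no reading.
- camera_info(name): a dict with "fov_y" (degrees; the focal length in pixels is half the picture's height over the tangent of half this angle, whatever the lens; pixels are square), "cx", "cy" (the principal point, pixels), "position" and "attitude" of the camera in the world; the wrist camera has in their place "hand_eye" (4x4, takes a point from camera to tool coordinates, whose origin is the TCP and whose axes are the flange's). Camera axes: x right, y down, z forward; pixel columns grow to the right and rows downward; lengths in m; the calibration is good to about 2 mm. The wrist camera is an equidistant fisheye: a pixel r from the principal point sees the ray r / f radians off the axis. A picture is of the moment at which its call begins: read the wrist's pose just before it. camera_info takes no time and is no camera call.
- manip.finish_job(): hands the job in, once; it reports no verdict.
The state is a dict: "time_s": time; "joints": joint angles; "qd": joint speeds; "joint_torque": joint torques, N m; "position": TCP position; "ee_rot": TCP orientation; "force": force on the tool from outside, world axes, zero at the start; "moment": the same for the moment, N m; "gripper_width": finger opening in m.
Only numpy, scipy, OpenCV 4.12 (cv2) and the standard library are available. Lean on these libraries where they do the work, as an engineer would, in place of code of your own. Each camera call takes 0.05 s, during which the arm holds its last target. There are 200 camera calls.

### The job

Pull the red-looped spring clip straight out sideways from the cross hole of the leaning dye-carrier spindle and lay it on the middle of the folded tissues without dropping it. Then draw the blue-green bobbin off the leaning spindle and lower it, again without dropping it, onto the free upright spindle of the drying stand until it sits fully home. Leave the dark red bobbin, the two bottles and the timer where they are.

Things in the scene. Friction and masses are not known exactly. Their poses are not given: they have to be found in the camera images.
- spindle: Fixed steel dye-carrier spindle leaning 30 degrees towards the robot in a cradle in a white drip tray (176 x 136 x 16 mm). 16 mm thick, 115 mm long above its 86 mm round flange. Origin: on its axis on the flange, where the bobbin's underside rests. z: along the spindle, upward. y: along the cross hole, towards the clip's loop. x: away from the robot, up the slope.
- cross_hole (a point): Centre of the 7 mm cross hole through the leaning spindle, 100.5 mm from the flange along its axis, 8.5 mm above the bobbin's neck. The hole runs along the y axis of spindle.
- clip: Spring hitch clip (R-clip), 5 mm steel wire, 92 x 32 mm, 37 g, in a plane square to the spindle. Origin: point of the straight leg at the hole's centre at the start. y: along this leg to the loop, the way to pull; z: as the spindle's. Straight leg from y = -30 to +39 mm at x = 0; sprung leg at -x hugs the spindle, gives way at up to about 12 N; clear after 45 mm.
- clip_loop (a point): Centre of the clip's red loop, a ring of 28 mm outer diameter and 6 mm wire in the clip's plane, at x = -7, y = +48 mm of clip. Pinch the ring across its outer sides, along x of clip; the space beside and beneath it is free.
- clip_tip (a point): Tip of the clip's straight leg, 30 mm from the clip's origin at y = -30 mm.
- wet_bobbin: Bobbin with blue-green yarn, 92 mm tall, 0.14 to 0.25 kg, on the leaning spindle under the clip. Origin: centre of its underside; z: along its axis, to the neck. Flanges 66 mm diameter at 0 to 4 and 60 to 64 mm; winding 64 mm; bare white neck to grip, 36 mm diameter, from 64 to 92 mm; through bore 22 mm. The leaning spindle stands 23 mm out of the neck.
- drying_stand: Grey plate on rubber feet, 90 x 200 mm, fixed, any yaw, with two upright steel spindles of 15 mm diameter at y = -55 mm (free) and y = +55 mm (dark red bobbin on it). Origin: centre of its underside; z up.
- free_seat (a point): Seat of the free upright spindle: on its axis, on the white collar at 18 mm above the bench, where the bobbin's underside has to rest. Frame: that of the drying stand.
- free_tip (a point): Tip of the free upright spindle, 108 mm above its seat, tapered over its last 12 mm.
- folded_tissues: Pad of white folded tissues, 176 x 92 mm, fixed flat on the bench, a firm top at 13 mm. Origin: centre of its underside; x along its long side; z up.
- dry_bobbin: Bystander: a like bobbin with dark red yarn on the other upright spindle. Origin: centre of its underside.
- amber_bottle: Bystander: brown bottle with a black cap, 66 mm diameter, 146 mm tall. Origin: centre of its underside.
- reagent_bottle: Bystander: clear bottle with a blue cap, 69 mm diameter, 176 mm tall. Origin: centre of its underside.
- lab_timer: Bystander: countdown timer, 64 x 64 x 18 mm, lying flat. Origin: centre of its underside.

How it is judged:
On the way, in this order (a step that is already met when the one before it is completed fails the run):
1. the clip is out of the spindle, its whole straight leg clear of the cross hole, while the blue-green bobbin still sits on its carrier (y of clip_tip in the frame of spindle above 0.012 m and z of wet_bobbin in the frame of spindle below 0.008 m and distance between wet_bobbin and spindle below 0.012 m), for 0.1 s.
2. the clip lies on the folded tissues, let go, while the blue-green bobbin still sits on its carrier (contact force between clip and folded_tissues above 0.05 N and contact force between clip and the fingers below 0.02 N and linear speed of clip below 0.03 m/s and distance between wet_bobbin and spindle below 0.012 m), for 0.2 s.
At the end, for the whole second after the job is handed in: The blue-green bobbin stands neck up on the free upright spindle, within 7 mm of its axis, within 4 mm of the seat and within 4 degrees of upright, at rest; the clip lies at rest on the folded tissues, touching them, the middle of its straight leg over the pad and less than 30 mm above the bench (horizontal distance between wet_bobbin and free_seat below 0.007 m and z of wet_bobbin in the frame of free_seat between -0.004 and 0.004 m and angle between wet_bobbin's own z axis and vertical below 0.07 rad and linear speed of each of wet_bobbin, clip below 0.02 m/s and x of clip in the frame of folded_tissues between -0.088 and 0.088 m and y of clip in the frame of folded_tissues between -0.046 and 0.046 m and z of clip in the frame of folded_tissues below 0.03 m and contact force between clip and folded_tissues above 0.05 N).
It fails at once if the dark red bobbin is moved by more than 12 mm (distance of dry_bobbin from where it was at the start of the episode above 0.012 m).
It fails at once if a bottle or the timer is moved by more than 20 mm (distance of any of amber_bottle, reagent_bottle, lab_timer from where it was at the start of the episode above 0.02 m).
It fails at once if the blue-green bobbin is let fall (faster than 0.6 m/s with no finger on it) (contact force between wet_bobbin and the fingers below 0.05 N and linear speed of wet_bobbin above 0.6 m/s).
It fails at once if the clip is let fall (faster than 0.7 m/s with no finger on it) (contact force between clip and the fingers below 0.02 N and linear speed of clip above 0.7 m/s).
It also fails if it takes over 66 s, if anything falls off the work surface, if the arm or the gripper's body presses on something with over 40 N, if the wrist force passes 120 N, or if a joint passes its speed limit or range.

## Working session

There is one attempt and no reset: what is moved stays moved. The work goes in short steps, Python scripts to look and compute and a shell command to move; the robot and the scene stay as the last step left them, time stands still between calls to the robot, and variables do not carry over. Pictures are saved under pics/ and viewed, on a budget of 10 in all, crops included, one or two more only if the job needs it, and the job is handed in when it is done.

```bash
mkdir -p pics; cat > look.py <<'E'
import numpy as np, cv2, sys
from bench import manip, read_camera, camera_info
for n in ["scene","top"]:
    p,d=read_camera(n); cv2.imwrite(f"pics/{n}0.png",p[:,:,::-1]); np.savez(f"{n}0.npz",p=p,d=d); print(n,camera_info(n))
print(camera_info("wrist")); print(manip.sense())
E
python3 look.py
```

```text
scene {'fov_y': 45.17667269030051, 'cx': 314.6441461176682, 'cy': 230.76551722687466, 'position': array([-0.28874298, -0.66151847,  1.34601381]), 'attitude': array([ 0.8253589 , -0.44952566,  0.17148135, -0.29547168])}
top {'fov_y': 46.72832755771431, 'cx': 323.7993987576064, 'cy': 235.01747694331476, 'position': array([ 0.36617459, -0.09535883,  1.36350633]), 'attitude': array([ 0.71108871, -0.69760787,  0.0595241 , -0.06444369])}
{'fov_y': 65.70646984690485, 'cx': 321.1668483210307, 'cy': 239.77835194592566, 'hand_eye': array([[-8.97556973e-04, -9.66210317e-01, -2.57753404e-01,
         6.56143551e-02],
       [ 9.99999597e-01, -8.63739701e-04, -2.44428978e-04,
        -4.19102012e-04],
       [ 1.35379522e-05, -2.57753520e-01,  9.66210703e-01,
        -1.26350344e-01],
       [ 0.00000000e+00,  0.00000000e+00,  0.00000000e+00,
         1.00000000e+00]])}
{'time_s': 0.1, 'joints': array([ 1.22020218,  0.62925539,  0.03842151,  1.51825378, -0.02700738,
        0.99631003, -0.02003103]), 'qd': array([ 7.54335460e-04, -1.27403935e-03,  1.19481146e-03, -3.84937373e-03,
        4.95382884e-05,  8.99309996e-04,  6.36251859e-04]), 'joint_torque': array([ 3.17665421e-03, -5.64524996e+01,  1.23130683e+00, -1.93968379e+01,
        1.15042424e-02,  5.50220691e-03, -1.30211106e-05]), 'position': array([ 0.18252047, -0.62329836,  0.247484  ]), 'ee_rot': array([ 9.89879424e-01,  1.41908403e-01, -1.19971395e-04, -8.46334847e-04]), 'force': array([ 1.02951196,  0.57986969, -0.27832693]), 'moment': array([ 0.01926527, -0.01896673, -0.05158146]), 'gripper_width': 0.0854471379282829}
```

View pics/scene0.png

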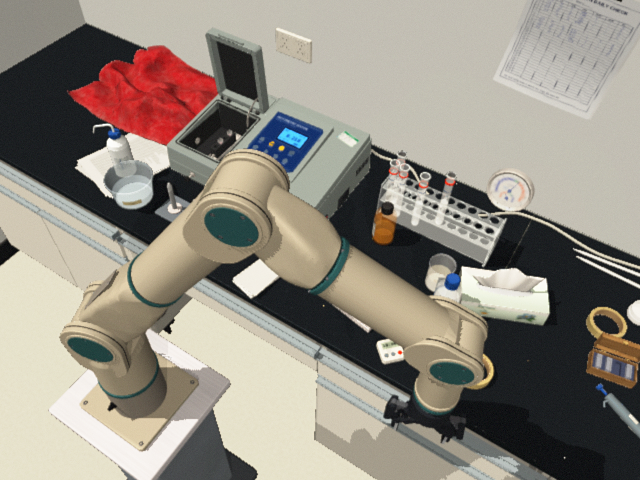

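View pics/top0.png

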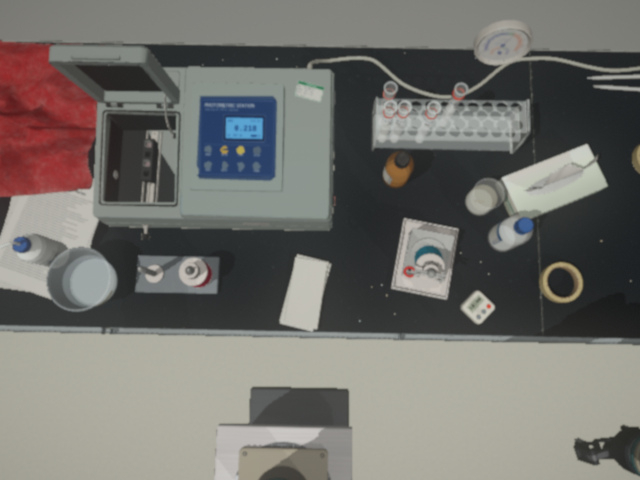

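```bash
cat > h.py <<'E'
import numpy as np, cv2
from scipy.spatial.transform import Rotation as R
from bench import manip, read_camera, camera_info
def ray(n,u,v,T=None):
    c=camera_info(n); f=240/np.tan(np.radians(c["fov_y"])/2)
    a=(u-c["cx"])/f; b=(v-c["cy"])/f
    if n!="wrist":
        return np.array(c["position"]), R.from_quat(c["attitude"]).as_matrix()@np.array([a,b,1.])
    r=np.hypot(a,b)+1e-12; d=np.array([np.sin(r)*a/r,np.sin(r)*b/r,np.cos(r)])
    H=c["hand_eye"]; p,Rt=T
    return p+Rt@H[:3,3], Rt@(H[:3,:3]@d)
def onz(n,u,v,z,T=None):
    o,d=ray(n,u,v,T); return o+d*(z-o[2])/d[2]
def dep(n,u,v,D,T=None):   # point from depth
    o,d=ray(n,u,v,T)
    if n!="wrist": return o+d*D
    c=camera_info(n); fwd=T[1]@c["hand_eye"][:3,2]; return o+d*D/(d@fwd)
def pose():
    s=manip.sense(); return np.array(s["position"]),R.from_quat(s["ee_rot"]).as_matrix()
def wrist(name):
    T=pose(); p,d=read_camera("wrist"); cv2.imwrite(f"pics/{name}.png",p[:,:,::-1]); np.savez(name+".npz",p=p,d=d,t=T[0],R=T[1]); return p,d,T
E
python3 - <<'E'
from h import *
z=np.load("top0.npz"); p,d=z["p"],z["d"]
hsv=cv2.cvtColor(p,cv2.COLOR_RGB2HSV)
def blob(m,x0,y0,x1,y1,h,name):
    k=np.zeros(m.shape,np.uint8); k[y0:y1,x0:x1]=m[y0:y1,x0:x1]
    cs,_=cv2.findContours(k,0,2); c=max(cs,key=cv2.contourArea)
    w=np.array([onz("top",*q[0],h)[:2] for q in c],np.float32); r=cv2.minAreaRect(w); print(name,r)
blob((p.min(2)>140).astype(np.uint8),270,245,340,340,.013,"tissue")
blob((p.max(2)>70).astype(np.uint8),125,250,225,298,.012,"stand")
blob((p.max(2)>70).astype(np.uint8),385,210,465,305,.012,"tray")
blob((p.min(2)>110).astype(np.uint8),455,285,500,330,.018,"timer")
m=((hsv[...,1]>120)&((hsv[...,0]<8)|(hsv[...,0]>172))&(p[...,0]>90)); ys,xs=np.nonzero(m[255:285,395:425]); xs+=395;ys+=255
print("loop px",xs.mean(),ys.mean(),len(xs), dep("top",xs.mean(),ys.mean(),np.median(d[ys,xs])),sorted(d[ys,xs])[::4])
print("freetip",onz("top",147,268,.126),"seat",onz("top",157,275,.018),"dry", onz("top",195,268,.11))
print("lean tip",dep("top",433,268,d[268,433]),"amber",dep("top",403,158,d[158,403]),"reag",dep("top",525,226,d[226,525]))
a=cv2.resize(p[210:305,385:475],None,fx=5,fy=5,interpolation=3);b=cv2.resize(p[245:302,128:222],None,fx=3.3,fy=3.3,interpolation=3)
o=np.zeros((475,800,3),np.uint8);o[:475,:450]=a;o[:b.shape[0],460:460+b.shape[1]]=b
cv2.imwrite("pics/crop0.png",o[:,:,::-1])
E
```

```text
tissue ((0.45838141441345215, -0.04286006838083267), (0.1653990000486374, 0.1925238072872162), 89.46622467041016)
stand ((0.5023012161254883, 0.27340570092201233), (0.2008763700723648, 0.09183614701032639), 89.862548828125)
tray ((0.5533028244972229, -0.3321246802806854), (0.14303787052631378, 0.18387511372566223), 79.66888427734375)
timer ((0.43578726053237915, -0.4565078616142273), (0.0626227855682373, 0.0641002357006073), 45.0522575378418)
loop px 407.76190476190476 270.92857142857144 42 [ 0.50633428 -0.27218101  0.13696485] [np.float32(1.2224898), np.float32(1.2260281), np.float32(1.2269558), np.float32(1.2276402), np.float32(1.2286334), np.float32(1.2299091), np.float32(1.2321332), np.float32(1.2333304), np.float32(1.2347591), np.float32(1.2353498), np.float32(1.239348)]
freetip [0.50307355 0.31038944 0.126     ] seat [0.49839124 0.32014882 0.018     ] dry [0.50691622 0.20648793 0.11      ]
lean tip [ 0.51383991 -0.32799199  0.13760691] amber [ 0.76373153 -0.26178813  0.14596578] reag [ 0.60498539 -0.52210621  0.17494187]
```

View pics/crop0.png

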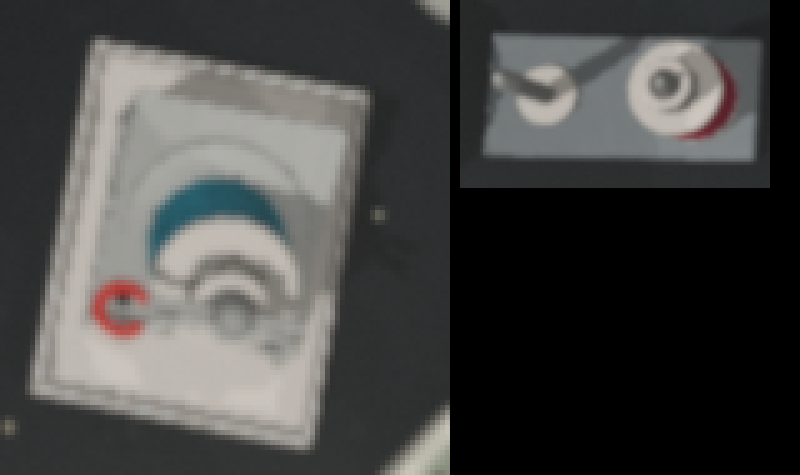

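The top view shows the loop at about (409,271) px, the leaning spindle's tip at (431,272), the tissues around (305,292), and the free spindle with its seat at (157,275) and tip at (147,268). The loop is on the +y side and the tray is yawed about -10°. I'll move over the clip for a closer look.

```bash
python3 -m handwheel '[{"hand":0,"linear":[406,-223,-20],"yaw":-1.11},{"hand":0,"linear":[406,-223,-20],"yaw":-1.11},{"hand":0,"linear":[406,-223,-20],"yaw":-1.11},{"hand":0,"linear":[406,-223,-20],"yaw":-1.11},{"hand":0,"linear":[406,-223,-20],"yaw":-1.11},{"hand":0,"linear":[406,-223,-20],"yaw":-1.11},{"hand":0,"linear":[406,-223,-20],"yaw":-1.11},{"hand":0,"linear":[406,-223,-20],"yaw":-1.11},{"hand":0,"linear":[406,-223,-20],"yaw":-1.11},{"hand":0,"linear":[406,-223,-20],"yaw":-1.11}]' 40
python3 - <<'E'
from h import *
p,R_=pose(); print(p,R_.round(3)); d=R_.T@(np.array([.51,-.295,.27])-p); print("to go",d*1000)
E
```

```text
time_s: 0.93
position: [0.4773, -0.3274, 0.2661]
ee_rot: [0.765, 0.644, -0.0, -0.0]
force: [0.9, -0.7, 0.1]
gripper_width: 0.0852
[ 0.47730006 -0.32737577  0.26611894] [[ 0.171  0.985 -0.   ]
 [ 0.985 -0.171  0.001]
 [ 0.    -0.001 -1.   ]]
to go [37.48724458 26.68708669 -3.8788286 ]
```

```bash
python3 -m handwheel '[{"hand":120,"linear":[0,0,0],"yaw":0},{"hand":120,"linear":[0,0,0],"yaw":0},{"hand":120,"linear":[0,0,0],"yaw":0},{"hand":120,"linear":[0,0,0],"yaw":0}]' 
python3 - <<'E'
from h import *
p,d,T=wrist("w1"); print(T)
E
```

```text
time_s: 1.27
position: [0.4751, -0.3304, 0.2659]
ee_rot: [0.767, 0.641, -0.001, -0.0]
force: [-0.4, -1.4, -0.2]
gripper_width: 0.0453
(array([ 0.47509465, -0.33040082,  0.26588681]), array([[ 1.77681697e-01,  9.84086803e-01, -1.54250468e-03],
       [ 9.84087717e-01, -1.77682638e-01, -4.94723713e-04],
       [-7.60927377e-04, -1.43005656e-03, -9.99998688e-01]]))
```

View pics/w1.png

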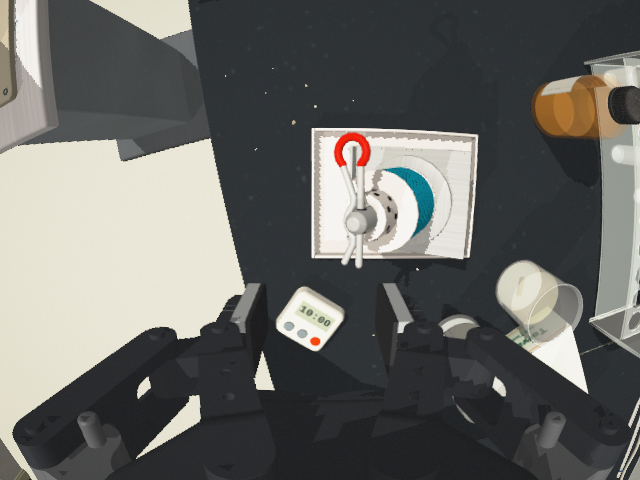

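The wrist view has the loop at about (352,152), the spindle tip at (358,222) and the tray square to the picture. Next I measure from it.

```bash
cat > meas.py <<'E'
from h import *
import sys
z=np.load(sys.argv[1]); p,d=z["p"],z["d"]; T=(z["t"],z["R"])
hsv=cv2.cvtColor(p,cv2.COLOR_RGB2HSV)
m=((hsv[...,1]>150)&((hsv[...,0]<8)|(hsv[...,0]>172))&(p[...,0]>110)).astype(np.uint8)
n,l,s,c=cv2.connectedComponentsWithStats(m); i=max(range(1,n),key=lambda k:s[k,4] if s[k,1]<280 else 0)
ys,xs=np.nonzero(l==i); P=np.array([dep("wrist",a,b,d[b,a],T) for a,b in zip(xs,ys)])
cnt=max(cv2.findContours((l==i).astype(np.uint8),0,2)[0],key=cv2.contourArea); (u,v),r=cv2.minEnclosingCircle(cnt)
print("loop px",u,v,r,"pts med",np.median(P,0), "z 10/90",np.percentile(P[:,2],[10,90]))
k=np.zeros_like(m); cv2.circle(k,(int(u),int(v)),int(r),1,-1)
zl=np.median(P[:,2])-.002; L=onz("wrist",u,v,zl,T); print("loop",L)
if len(sys.argv)>2:
    tu,tv=map(float,sys.argv[2:4]); W=d[int(tv)-2:int(tv)+3,int(tu)-2:int(tu)+3]; print("tip",dep("wrist",tu,tv,np.median(W),T), W.min(),W.max())
# tray outline
t=(p.min(2)>110).astype(np.uint8); cs=cv2.findContours(t,0,2)[0]
for q in cs:
    if cv2.pointPolygonTest(q,(u,v-r-6),False)>=0:
        w=np.array([onz("wrist",*a[0],.016,T)[:2] for a in q],np.float32); print("tray",cv2.minAreaRect(w))
E
python3 meas.py w1.npz 357 222
python3 - <<'E'
from h import *
# triangulate loop and tip from top + wrist
z=np.load("w1.npz"); T=(z["t"],z["R"])
for a,b in [((409,271.6),(352,152)),((431.4,272),(357,222))]:
    o1,d1=ray("top",*a); o2,d2=ray("wrist",*b,T); A=np.stack([d1,-d2],1); s=np.linalg.lstsq(A,o2-o1,rcond=None)[0]; print((o1+d1*s[0]+o2+d2*s[1])/2, np.linalg.norm(o1+d1*s[0]-o2-d2*s[1]))
E
```

```text
loop px 351.0 151.0 19.20947265625 pts med [ 0.50857739 -0.27257649  0.13599899] z 10/90 [0.131113   0.14246212]
loop [ 0.5061214  -0.27496533  0.13399899]
tip [ 0.50067915 -0.31986084  0.15760518] 0.23786835 0.24110147
[ 0.50667903 -0.27626647  0.12634023] 0.0012327983800389105
[ 0.50033145 -0.3170233   0.17296644] 0.0017261234721955255
```

```bash
python3 -m handwheel '[{"hand":120,"linear":[30,11,33],"yaw":0},{"hand":120,"linear":[60,22,66],"yaw":0},{"hand":120,"linear":[60,22,66],"yaw":0},{"hand":120,"linear":[60,22,66],"yaw":0},{"hand":120,"linear":[60,22,66],"yaw":0},{"hand":120,"linear":[60,22,66],"yaw":0}]' 
python3 - <<'E'
from h import *
p,d,T=wrist("w2"); print(T)
E
python3 meas.py w2.npz
```

```text
time_s: 1.82
position: [0.5082, -0.2763, 0.2012]
ee_rot: [0.767, 0.641, -0.0, 0.001]
force: [-0.2, 0.0, 0.4]
gripper_width: 0.0447
(array([ 0.50820711, -0.27626141,  0.20120631]), array([[ 1.78058710e-01,  9.84019541e-01,  7.99072613e-04],
       [ 9.84018091e-01, -1.78056788e-01, -2.04388703e-03],
       [-1.86894448e-03,  1.15023379e-03, -9.99997592e-01]]))
loop px 317.6869201660156 262.87384033203125 24.131000518798828 pts med [ 0.5094936  -0.27182325  0.13651916] z 10/90 [0.13127785 0.14225136]
loop [ 0.50682547 -0.27501141  0.13451916]
tray ((0.5311024188995361, -0.3633958399295807), (0.21160727739334106, 0.20957377552986145), 79.68248748779297)
```

View pics/w2.png

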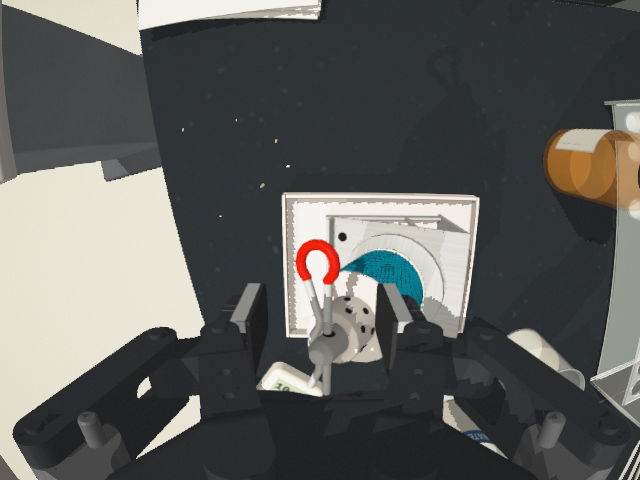

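The ring is centred at (318,262) px, r 24, with the tray edge level in the picture, so the yaw is right. The loop is at about (0.507,-0.275,0.134). I'll go down and pinch.

```bash
python3 -m handwheel '[{"hand":120,"linear":[1,-1.5,25],"yaw":0},{"hand":120,"linear":[1,-1.5,50],"yaw":0},{"hand":120,"linear":[1,-1.5,67],"yaw":0},{"hand":120,"linear":[1,-1.5,67],"yaw":0},{"hand":120,"linear":[1,-1.5,67],"yaw":0},{"hand":255,"linear":[1,-1.5,67],"yaw":0},{"hand":255,"linear":[1,-1.5,67],"yaw":0},{"hand":255,"linear":[1,-1.5,67],"yaw":0},{"hand":255,"linear":[1,-1.5,67],"yaw":0},{"hand":255,"linear":[1,-1.5,67],"yaw":0}]' 40
python3 -m handwheel '[{"hand":255,"linear":[0,0,0],"yaw":0},{"hand":255,"linear":[0,0,0],"yaw":0}]'
```

```text
time_s: 2.7
position: [0.5084, -0.2736, 0.1344]
ee_rot: [0.767, 0.642, 0.0, 0.002]
force: [1.2, -2.1, 2.0]
gripper_width: 0.0225
time_s: 2.87
position: [0.5084, -0.2736, 0.134]
ee_rot: [0.767, 0.642, 0.0, 0.001]
force: [1.8, -3.2, 2.7]
gripper_width: 0.0225
```

```bash
python3 -m handwheel '[{"hand":255,"linear":[5,0,0],"yaw":0},{"hand":255,"linear":[10,0,0],"yaw":0},{"hand":255,"linear":[15,0,0],"yaw":0},{"hand":255,"linear":[20,0,0],"yaw":0},{"hand":255,"linear":[25,0,0],"yaw":0},{"hand":255,"linear":[30,0,0],"yaw":0},{"hand":255,"linear":[35,0,0],"yaw":0},{"hand":255,"linear":[40,0,0],"yaw":0},{"hand":255,"linear":[45,0,0],"yaw":0},{"hand":255,"linear":[50,0,0],"yaw":0}]'
python3 -m handwheel '[{"hand":255,"linear":[10,0,0],"yaw":0},{"hand":255,"linear":[20,0,0],"yaw":0},{"hand":255,"linear":[20,0,0],"yaw":0},{"hand":255,"linear":[20,0,0],"yaw":0}]'
python3 -c "
from h import *
wrist('w3')"
```

```text
time_s: 3.7
position: [0.5151, -0.2217, 0.1327]
ee_rot: [0.766, 0.642, -0.0, -0.001]
force: [-0.4, 0.2, -0.1]
gripper_width: 0.0224
time_s: 4.03
position: [0.5198, -0.2023, 0.1333]
ee_rot: [0.766, 0.643, 0.0, -0.0]
force: [-0.8, -1.4, -0.3]
gripper_width: 0.0221
```

View pics/w3.png

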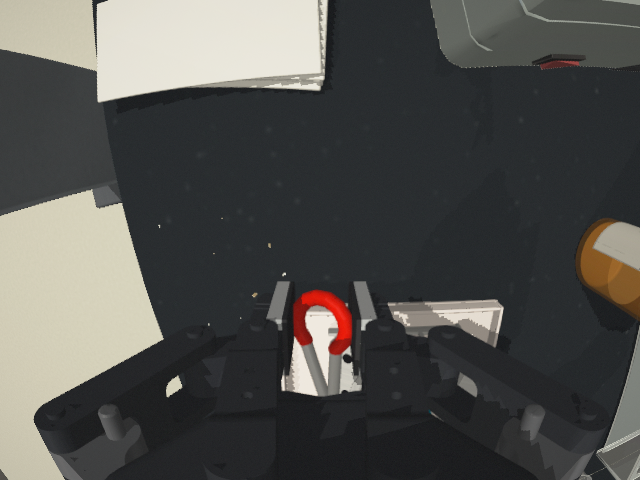

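The clip is out and held: ring at (323,320) px between the pads, legs pointing back towards the tray. Next is the pad target.

```bash
python3 - <<'E'
from h import *
z=np.load("top0.npz"); p=z["p"]
k=np.zeros(p.shape[:2],np.uint8); k[248:334,272:338]=(p[248:334,272:338].min(2)>150)
k=cv2.morphologyEx(k,cv2.MORPH_OPEN,np.ones((7,7)))
c=max(cv2.findContours(k,0,2)[0],key=cv2.contourArea); print(cv2.boundingRect(c))
w=np.array([onz("top",*q[0],.013)[:2] for q in c],np.float32); r=cv2.minAreaRect(w); print(r); b=cv2.boxPoints(r); print(b)
e=max([b[1]-b[0],b[2]-b[1]],key=np.linalg.norm); e=e/np.linalg.norm(e); e*=np.sign(e[0]); print("long axis",e,np.degrees(np.arctan2(e[1],e[0])))
P,Rt=pose(); print("j",manip.sense()["joints"])
for s in (1,-1):
    # loop (TCP) 30mm from centre along tool x direction s*e
    g=np.array([*(np.array(r[0])+s*e*.032),.12]); tx=Rt[:2,0]; yaw=-np.arctan2(tx[0]*s*e[1]-tx[1]*s*e[0],tx@(s*e)); print(s,g,"tool shift mm",Rt.T@(g-P)*1000,"yaw",yaw)
E
```

```text
(281, 257, 46, 73)
((0.4633564352989197, -0.04177696630358696), (0.08920026570558548, 0.1703631728887558), 77.9168701171875)
[[ 0.37072587 -0.06755786]
 [ 0.53731465 -0.1032201 ]
 [ 0.555987   -0.01599608]
 [ 0.38939822  0.01966617]]
long axis [ 0.97784495 -0.20933068] -12.08313
j [ 0.46838619  0.66073499 -0.22400736  1.8782199   0.2344145   0.6281848
 -0.07567632]
1 [ 0.49464748 -0.04847555  0.12      ] tool shift mm [148.06972974 -51.59729819  13.28227854] yaw 1.6064939110840024
-1 [ 0.43206539 -0.03507838  0.12      ] tool shift mm [ 150.35388927 -115.55653167   13.29575195] yaw -1.5350987425057907
```

```bash
python3 -m handwheel '[{"hand":255,"linear":[20,0,-10],"yaw":0.05},{"hand":255,"linear":[40,-5,-10],"yaw":0.15},{"hand":255,"linear":[60,-15,-10],"yaw":0.26},{"hand":255,"linear":[80,-25,-10],"yaw":0.38},{"hand":255,"linear":[100,-35,-10],"yaw":0.5},{"hand":255,"linear":[115,-40,-10],"yaw":0.62},{"hand":255,"linear":[130,-45,-10],"yaw":0.74},{"hand":255,"linear":[140,-48,-10],"yaw":0.84},{"hand":255,"linear":[145,-50,-10],"yaw":0.92},{"hand":255,"linear":[148,-52,-10],"yaw":1.0}]'
python3 -m handwheel '[{"hand":255,"linear":[0,0,0],"yaw":0.08},{"hand":255,"linear":[0,0,15],"yaw":0.18},{"hand":255,"linear":[0,0,30],"yaw":0.3},{"hand":255,"linear":[0,0,40],"yaw":0.42},{"hand":255,"linear":[0,0,50],"yaw":0.54},{"hand":255,"linear":[0,0,55],"yaw":0.6},{"hand":255,"linear":[0,0,60],"yaw":0.6},{"hand":255,"linear":[0,0,60],"yaw":0.6},{"hand":255,"linear":[0,0,60],"yaw":0.6}]'
python3 -c "
from h import *
wrist('w4'); print(pose())"
```

```text
time_s: 4.92
position: [0.4945, -0.0481, 0.1434]
ee_rot: [0.981, 0.195, 0.0, 0.0]
force: [0.5, 0.1, -0.5]
gripper_width: 0.0219
time_s: 5.67
position: [0.4944, -0.0491, 0.0833]
ee_rot: [0.995, -0.102, -0.0, 0.0]
force: [-0.3, 0.3, 0.1]
gripper_width: 0.0223
(array([ 0.49460101, -0.04905258,  0.08353794]), array([[ 9.79214986e-01, -2.02824435e-01,  5.08924746e-04],
       [-2.02824472e-01, -9.79215111e-01,  2.14479173e-05],
       [ 4.93996639e-04, -1.24224515e-04, -9.99999870e-01]]))
```

View pics/w4.png

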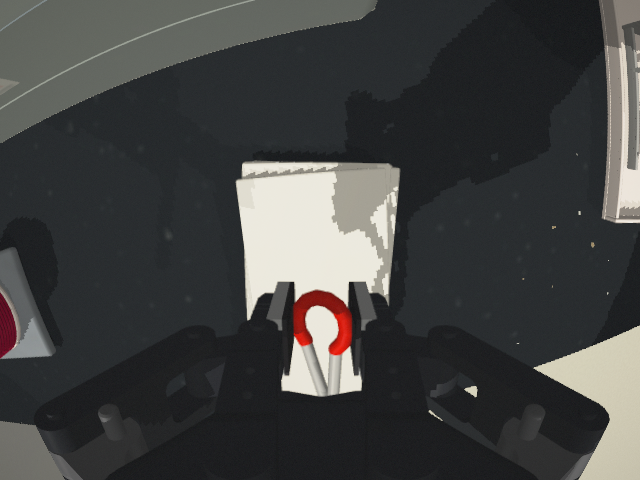

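The clip is over the pad and aligned with its long side. I'll lower it until the fingertips almost touch.

```bash
python3 -m handwheel '[{"hand":255,"linear":[0,0,15],"yaw":0},{"hand":255,"linear":[0,0,30],"yaw":0},{"hand":255,"linear":[0,0,38],"yaw":0},{"hand":255,"linear":[0,0,43],"yaw":0},{"hand":255,"linear":[0,0,47],"yaw":0},{"hand":255,"linear":[0,0,50],"yaw":0},{"hand":255,"linear":[0,0,50],"yaw":0},{"hand":255,"linear":[0,0,50],"yaw":0}]' 20
```

```text
time_s: 6.38
position: [0.4946, -0.0488, 0.0335]
ee_rot: [0.995, -0.102, 0.0, 0.0]
force: [-0.3, -0.6, -0.6]
gripper_width: 0.0218
```

Nothing is touching yet, so I go down in small steps and then open slowly.

```bash
python3 -m handwheel '[{"hand":255,"linear":[0,0,1],"yaw":0},{"hand":255,"linear":[0,0,2],"yaw":0},{"hand":255,"linear":[0,0,3],"yaw":0},{"hand":255,"linear":[0,0,3],"yaw":0}]'
python3 -m handwheel '[{"hand":185,"linear":[0,0,0],"yaw":0},{"hand":180,"linear":[0,0,0],"yaw":0},{"hand":175,"linear":[0,0,0],"yaw":0},{"hand":170,"linear":[0,0,0],"yaw":0},{"hand":160,"linear":[0,0,0],"yaw":0},{"hand":150,"linear":[0,0,0],"yaw":0},{"hand":140,"linear":[0,0,0],"yaw":0},{"hand":120,"linear":[0,0,0],"yaw":0},{"hand":100,"linear":[0,0,0],"yaw":0},{"hand":100,"linear":[0,0,0],"yaw":0}]'
```

```text
time_s: 6.72
position: [0.4944, -0.0487, 0.0303]
ee_rot: [0.995, -0.102, 0.0, -0.0]
force: [-0.6, -0.1, -0.0]
gripper_width: 0.0224
time_s: 7.55
position: [0.4944, -0.0488, 0.0303]
ee_rot: [0.995, -0.102, 0.0, -0.0]
force: [-0.9, -0.5, 1.0]
gripper_width: 0.0521
```

```bash
python3 -m handwheel '[{"hand":70,"linear":[0,0,0],"yaw":0},{"hand":70,"linear":[0,0,0],"yaw":0},{"hand":70,"linear":[0,0,0],"yaw":0},{"hand":70,"linear":[0,0,-10],"yaw":0},{"hand":70,"linear":[0,0,-30],"yaw":0},{"hand":70,"linear":[0,0,-60],"yaw":0},{"hand":70,"linear":[0,0,-100],"yaw":0},{"hand":70,"linear":[0,0,-140],"yaw":0},{"hand":70,"linear":[0,0,-170],"yaw":0},{"hand":70,"linear":[0,0,-170],"yaw":0}]'
python3 - <<'E'
from h import *
p,d,T=wrist("w5"); s,_=read_camera("scene"); t,_=read_camera("top")
o=np.zeros((480,800,3),np.uint8); o[:,:400]=p[:,120:520]; o[:240,400:]=cv2.resize(t[210:330,280:480],(400,240)); o[240:,400:]=cv2.resize(s[230:350,230:430],(400,240)); cv2.imwrite("pics/c5.png",o[:,:,::-1])
E
```

```text
time_s: 8.38
position: [0.4977, -0.0494, 0.2066]
ee_rot: [0.995, -0.103, 0.006, -0.0]
force: [0.8, -0.4, -0.3]
gripper_width: 0.0621
```

View pics/c5.png

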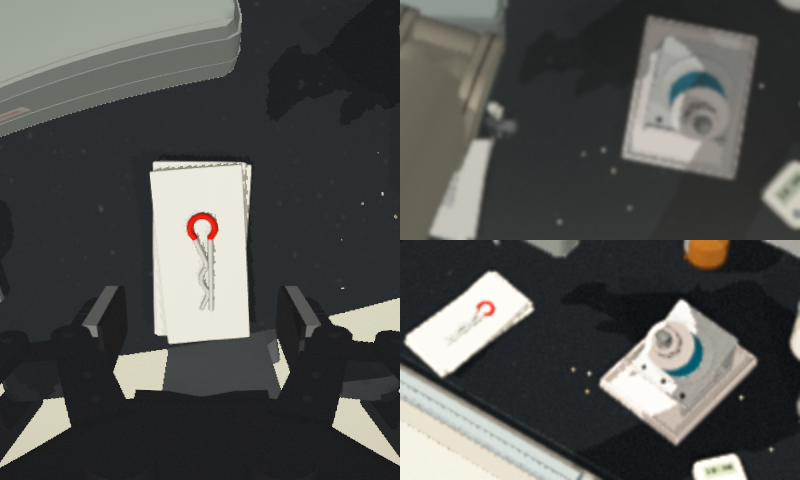

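The clip lies flat in the middle of the tissues, with its loop at (203,228) in the composite; the bobbin still sits on its carrier. On to the bobbin.

```bash
python3 -m handwheel '[{"hand":0,"linear":[5,20,-18],"yaw":0},{"hand":0,"linear":[15,55,-18],"yaw":0},{"hand":0,"linear":[25,95,-18],"yaw":0},{"hand":0,"linear":[35,135,-18],"yaw":-0.025},{"hand":0,"linear":[45,175,-18],"yaw":-0.025},{"hand":0,"linear":[55,215,-18],"yaw":-0.025},{"hand":0,"linear":[65,250,-18],"yaw":-0.025},{"hand":0,"linear":[69,266,-18],"yaw":-0.025},{"hand":0,"linear":[69,266,-18],"yaw":-0.025},{"hand":0,"linear":[69,266,-18],"yaw":-0.025}]'
python3 -m handwheel '[{"hand":0,"linear":[0,0,0],"yaw":0},{"hand":0,"linear":[0,0,0],"yaw":0}]'
python3 -c "
from h import *
wrist('w6'); print(pose())"
```

```text
time_s: 9.37
position: [0.5063, -0.3236, 0.2164]
ee_rot: [0.996, -0.091, -0.002, -0.001]
force: [-0.6, -0.1, -0.3]
gripper_width: 0.0853
time_s: 9.53
position: [0.5078, -0.321, 0.2175]
ee_rot: [0.996, -0.089, -0.001, -0.001]
force: [-0.3, -0.1, 0.4]
gripper_width: 0.0855
(array([ 0.50796639, -0.32113544,  0.21779624]), array([[ 9.84243338e-01, -1.76817389e-01, -8.14365157e-04],
       [-1.76815804e-01, -9.84242451e-01,  1.72292714e-03],
       [-1.10617624e-03, -1.55178693e-03, -9.99998184e-01]]))
```

View pics/w6.png

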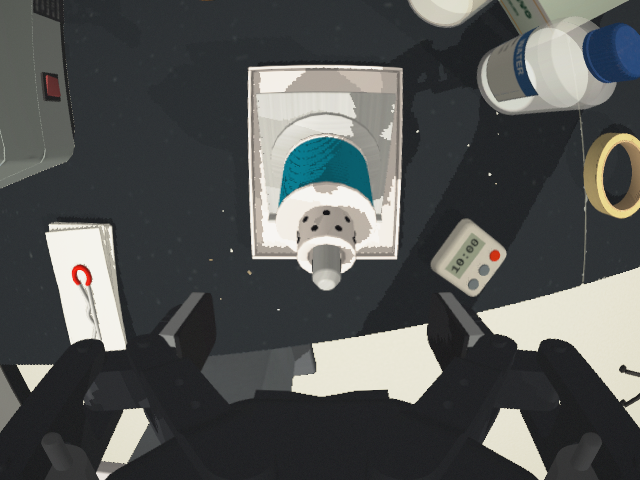

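The neck rim is around (326,252) px and the tip at (325,283), about 2.7 mm to tool +y, which agrees with my estimate. A quick check with the depth readings.

```bash
python3 - <<'E'
from h import *
z=np.load("w6.npz"); d=z["d"]; T=(z["t"],z["R"])
for u,v in [(325,283),(325,270),(305,252),(350,252),(328,238),(327,225),(327,196)]:
    q=dep("wrist",u,v,np.median(d[v-1:v+2,u-1:u+2]),T)
    r=T[1].T@(q-T[0]); print((u,v),q.round(4),"tool",(r*1000).round(1))
h=np.array([.984,-.178,0]); ys=np.array([.178,.984,0]); k=np.array([0,0,1]); hole=np.array([.5044,-.3233,.138])
X=.866*h+.5*k; Z=-.5*h+.866*k
for u,v in [(325,283),(325,270),(305,252),(350,252),(328,238),(327,225),(327,196)]:
    q=dep("wrist",u,v,np.median(d[v-1:v+2,u-1:u+2]),T)-hole; print("spindle frame mm",(np.array([q@X,q@ys,q@Z+.1005])*1000).round(1))
E
```

```text
(325, 283) [ 0.4994 -0.3207  0.1581] tool [-8.2  1.4 59.4]
(325, 270) [ 0.506  -0.3219  0.1559] tool [-1.5  1.4 61.6]
(305, 252) [ 0.5122 -0.3113  0.1366] tool [  2.7 -10.1  80.9]
(350, 252) [ 0.5077 -0.3371  0.1372] tool [ 2.9 16.1 80.2]
(328, 238) [ 0.5197 -0.3261  0.1427] tool [12.7  3.2 74.8]
(327, 225) [ 0.5256 -0.3267  0.1357] tool [18.6  2.7 81.7]
(327, 196) [ 0.5402 -0.3295  0.1227] tool [33.6  2.8 94.7]
spindle frame mm [  5.4   1.7 120.6]
spindle frame mm [ 10.1   1.7 115.4]
spindle frame mm [ 4.1 13.2 96.6]
spindle frame mm [  4.6 -13.   97. ]
spindle frame mm [15.8 -0.1 96.8]
spindle frame mm [17.4  0.4 87.8]
spindle frame mm [23.8  0.3 69.1]
```

```bash
python3 -m handwheel '[{"hand":0,"linear":[1,2.8,30],"yaw":0},{"hand":0,"linear":[1,2.8,60],"yaw":0},{"hand":0,"linear":[1,2.8,78],"yaw":0},{"hand":0,"linear":[1,2.8,88],"yaw":0},{"hand":0,"linear":[1,2.8,88],"yaw":0},{"hand":0,"linear":[1,2.8,88],"yaw":0},{"hand":100,"linear":[1,2.8,88],"yaw":0},{"hand":255,"linear":[1,2.8,88],"yaw":0},{"hand":255,"linear":[1,2.8,88],"yaw":0},{"hand":255,"linear":[1,2.8,88],"yaw":0}]' 30
python3 -m handwheel '[{"hand":255,"linear":[0,0,0],"yaw":0},{"hand":255,"linear":[0,0,0],"yaw":0},{"hand":255,"linear":[0,0,0],"yaw":0}]'
```

```text
time_s: 10.42
position: [0.5087, -0.3264, 0.1312]
ee_rot: [0.996, -0.09, 0.001, 0.0]
force: [-0.8, 3.8, 2.1]
gripper_width: 0.0388
time_s: 10.67
position: [0.5087, -0.3256, 0.131]
ee_rot: [0.996, -0.09, 0.0, -0.0]
force: [-0.1, 2.1, 5.8]
gripper_width: 0.0344
```

```bash
python3 -m handwheel '[{"hand":255,"linear":[-3,0,-5.2],"yaw":0},{"hand":255,"linear":[-6,0,-10.4],"yaw":0},{"hand":255,"linear":[-10,0,-17.3],"yaw":0},{"hand":255,"linear":[-15,0,-26],"yaw":0},{"hand":255,"linear":[-20,0,-34.6],"yaw":0},{"hand":255,"linear":[-25,0,-43.3],"yaw":0},{"hand":255,"linear":[-30,0,-52],"yaw":0},{"hand":255,"linear":[-30,0,-52],"yaw":0},{"hand":255,"linear":[-30,0,-52],"yaw":0}]'
python3 -c "
from h import *
wrist('w7')"
```

```text
time_s: 11.42
position: [0.4797, -0.3201, 0.1831]
ee_rot: [0.996, -0.09, 0.001, -0.0]
force: [3.1, 3.9, 2.2]
gripper_width: 0.0341
```

View pics/w7.png

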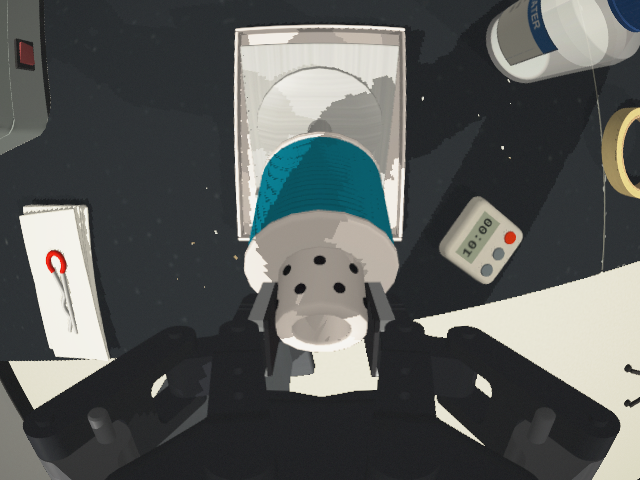

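The bobbin is sliding off (neck rim at (321,330) px), still tilted like the spindle. I'll draw it all the way off.

```bash
python3 -m handwheel '[{"hand":255,"linear":[-4,0,-7],"yaw":0},{"hand":255,"linear":[-9,0,-15.6],"yaw":0},{"hand":255,"linear":[-14,0,-24.2],"yaw":0},{"hand":255,"linear":[-19,0,-33],"yaw":0},{"hand":255,"linear":[-24,0,-41.6],"yaw":0},{"hand":255,"linear":[-29,0,-50.2],"yaw":0},{"hand":255,"linear":[-34,0,-59],"yaw":0},{"hand":255,"linear":[-38,0,-66],"yaw":0},{"hand":255,"linear":[-38,0,-66],"yaw":0},{"hand":255,"linear":[-38,0,-66],"yaw":0}]'
python3 -m handwheel '[{"hand":255,"linear":[0,0,-10],"yaw":0},{"hand":255,"linear":[0,0,-20],"yaw":0},{"hand":255,"linear":[0,0,-20],"yaw":0},{"hand":255,"linear":[0,0,-20],"yaw":0}]' 20
python3 - <<'E'
from h import *
wrist('w8'); z=np.load("w8.npz"); d=z["d"]; T=(z["t"],z["R"]); p=z["p"]
hsv=cv2.cvtColor(p,cv2.COLOR_RGB2HSV); m=(hsv[...,0]>85)&(hsv[...,0]<105)&(hsv[...,1]>150)&(d<.3); ys,xs=np.nonzero(m); print(len(xs),xs.mean(),ys.min(),ys.max())
xc=int(xs.mean())
for v in range(ys.min()-8,400,12):
    q=dep("wrist",xc,v,d[v,xc],T); print(v,p[v,xc],(T[1].T@(q-T[0])*1000).round(1))
E
```

```text
time_s: 12.3
position: [0.4408, -0.3145, 0.2486]
ee_rot: [0.996, -0.09, 0.0, 0.0]
force: [0.5, -0.7, -1.7]
gripper_width: 0.0341
time_s: 12.63
position: [0.4419, -0.3144, 0.2691]
ee_rot: [0.996, -0.09, 0.001, 0.0]
force: [0.4, -0.4, -3.0]
gripper_width: 0.0339
8491 320.97573901778355 3 243
-5 [33 35 37] [ 93.1  -0.8 -60.4]
7 [45 50 52] [216.2  -1.7 267.5]
19 [114 108 102] [198.3  -1.7 257.5]
31 [222 221 213] [163.9  -1.5 191.1]
43 [223 222 214] [154.5  -1.5 197.1]
55 [228 225 218] [143.1  -1.6 196.2]
67 [225 223 216] [133.2  -1.6 201.3]
79 [224 221 215] [123.   -1.6 205.7]
91 [120 119 113] [109.8  -1.6 190.1]
103 [122 120 114] [ 97.3  -1.5 170.4]
115 [122 119 115] [ 86.1  -1.5 149.6]
127 [119 118 114] [ 76.5  -1.4 133.1]
139 [10 85 97] [67.3 -1.2 55.5]
151 [10 81 93] [61.6 -1.2 44.3]
163 [10 83 95] [56.6 -1.1 35.2]
175 [10 82 94] [52.  -1.1 27.9]
187 [10 85 98] [47.9 -1.1 20.1]
199 [10 78 89] [44.1 -1.1 13.8]
211 [149 141 132] [40.9 -1.1  5.4]
223 [158 149 139] [36.4 -1.1  5.7]
235 [157 148 140] [31.  -1.1  9.5]
247 [154 145 136] [26.2 -1.1  9.9]
259 [21 20 21] [23.7 -1.1  2.8]
271 [156 147 139] [  65.4   -0.6 -126.4]
283 [156 148 139] [17.5 -1.1 -5.6]
295 [158 149 140] [14.3 -1.1 -8.7]
307 [161 151 142] [ 11.8  -1.1 -13. ]
319 [155 147 137] [-5.8 -1.2 12.5]
331 [160 152 143] [-8.5 -1.2  6.9]
343 [187 176 166] [-11.4  -1.2   2.3]
355 [234 232 217] [-707.1   -5.7 1076.8]
367 [233 231 215] [-762.8   -5.9 1076.4]
379 [234 231 216] [-820.2   -6.  1074.8]
391 [233 231 216] [-884.5   -6.2 1078.6]
```

The winding's depth profile gives a tilt of about 29°, so the pads hold it firmly. Over to the stand, stopping 10 cm short to look at the free spindle.

```bash
python3 -m handwheel '[{"hand":255,"linear":[-2,-10,0],"yaw":0},{"hand":255,"linear":[-5,-30,0],"yaw":0},{"hand":255,"linear":[-10,-55,0],"yaw":0},{"hand":255,"linear":[-15,-85,0],"yaw":0},{"hand":255,"linear":[-21,-115,0],"yaw":0},{"hand":255,"linear":[-26,-145,0],"yaw":0},{"hand":255,"linear":[-31,-175,0],"yaw":0},{"hand":255,"linear":[-37,-205,0],"yaw":0},{"hand":255,"linear":[-42,-235,0],"yaw":0},{"hand":255,"linear":[-48,-265,0],"yaw":0}]' 30
python3 -m handwheel '[{"hand":255,"linear":[-5,-30,0],"yaw":0},{"hand":255,"linear":[-11,-60,0],"yaw":0},{"hand":255,"linear":[-16,-90,0],"yaw":0},{"hand":255,"linear":[-22,-120,0],"yaw":0},{"hand":255,"linear":[-27,-150,0],"yaw":0},{"hand":255,"linear":[-32,-180,0],"yaw":0},{"hand":255,"linear":[-38,-210,0],"yaw":0},{"hand":255,"linear":[-43,-240,0],"yaw":0},{"hand":255,"linear":[-47,-260,0],"yaw":0},{"hand":255,"linear":[-49,-270,0],"yaw":0}]'
python3 -m handwheel '[{"hand":255,"linear":[0,0,0],"yaw":0},{"hand":255,"linear":[0,0,0],"yaw":0},{"hand":255,"linear":[0,0,0],"yaw":0}]'
python3 -c "
from h import *
wrist('w9'); print(pose())"
```

```text
time_s: 13.52
position: [0.4408, -0.0425, 0.2681]
ee_rot: [0.996, -0.09, -0.0, -0.0]
force: [0.2, 0.0, -2.2]
gripper_width: 0.0344
time_s: 14.35
position: [0.4403, 0.2337, 0.2678]
ee_rot: [0.996, -0.087, -0.001, -0.001]
force: [0.6, 0.7, -3.0]
gripper_width: 0.034
time_s: 14.6
position: [0.4417, 0.2277, 0.2682]
ee_rot: [0.996, -0.091, -0.0, 0.001]
force: [0.3, 0.8, -1.4]
gripper_width: 0.0335
(array([0.44182921, 0.22760596, 0.26827263]), array([[ 9.83287432e-01, -1.82059683e-01, -3.12252796e-04],
       [-1.82059927e-01, -9.83286731e-01, -1.17793430e-03],
       [-9.25796861e-05,  1.21509672e-03, -9.99999257e-01]]))
```

View pics/w9.png

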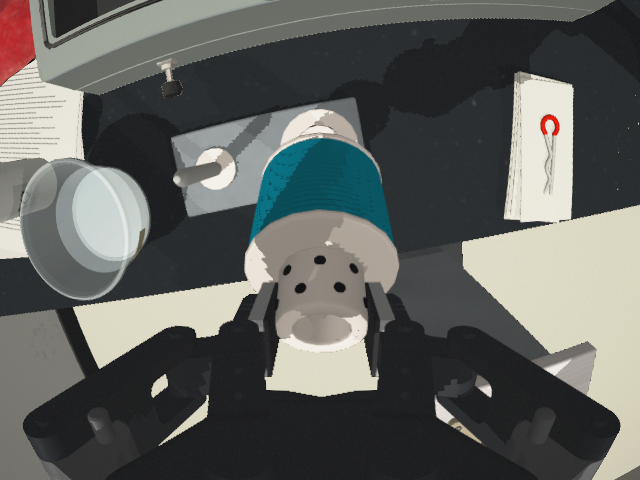

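The free spindle's tip is at (179,181) px and its collar centre at (216,168). I compute its position and the moves.

```bash
python3 - <<'E'
from h import *
z=np.load("w9.npz"); p,d=z["p"],z["d"]; T=(z["t"],z["R"])
k=np.zeros((480,640),np.uint8); k[140:200,190:245]=p[140:200,190:245].min(2)>190
k=max(cv2.findContours(k,0,2)[0],key=cv2.contourArea); print("collar ellipse",cv2.minEnclosingCircle(k),onz("wrist",*cv2.minEnclosingCircle(k)[0],.018,T))
print("tip",onz("wrist",180,181,.126,T),"depth",dep("wrist",182,180,d[180,182],T),"collar",onz("wrist",216,168,.018,T))
print("top view tip/collar",onz("top",139.2,268.6,.126),onz("top",154,273.8,.018))
S=onz("wrist",180,181,.122,T)
print("tool vec to spindle",T[1].T@(S-T[0])*1000)
E
```

```text
collar ellipse ((217.9130401611328, 172.8913116455078), 19.20996856689453) [0.49726623 0.32647443 0.018     ]
tip [0.50049122 0.32612176 0.126     ] depth [0.50082633 0.3251405  0.12393808] collar [0.50270422 0.32738588 0.018     ]
top view tip/collar [0.5013905  0.32780371 0.126     ] [0.50117694 0.32767115 0.018     ]
tool vec to spindle [  39.64541663 -109.32848204  145.98566791]
```

```bash
python3 - <<'E'
from h import *
z=np.load("w9.npz"); d=z["d"]; T=(z["t"],z["R"])
for u,v in [(170,75),(172,90),(60,85),(110,80),(110,60),(300,30),(300,18),(500,15)]:
    print((u,v),dep("wrist",u,v,d[v,u],T).round(3))
E
python3 -m handwheel '[{"hand":255,"linear":[0,-25,0],"yaw":0},{"hand":255,"linear":[0,-50,0],"yaw":0},{"hand":255,"linear":[0,-75,0],"yaw":0},{"hand":255,"linear":[0,-95,0],"yaw":0},{"hand":255,"linear":[0,-107.3,0],"yaw":0},{"hand":255,"linear":[0,-107.3,20],"yaw":0},{"hand":255,"linear":[0,-107.3,40],"yaw":0},{"hand":255,"linear":[0,-107.3,55],"yaw":0},{"hand":255,"linear":[0,-107.3,62],"yaw":0},{"hand":255,"linear":[0,-107.3,62],"yaw":0}]'
python3 - <<'E'
from h import *
p,d,T=wrist("w10"); print(T[0],"tool vec to spindle",T[1].T@(np.array([.5015,.3268,.126])-T[0])*1000)
E
```

```text
(170, 75) [0.599 0.339 0.069]
(172, 90) [0.582 0.337 0.077]
(60, 85) [0.506 0.217 0.395]
(110, 80) [0.613 0.401 0.072]
(110, 60) [0.617 0.375 0.114]
(300, 30) [0.613 0.216 0.058]
(300, 18) [0.615 0.214 0.088]
(500, 15) [0.613 0.013 0.05 ]
time_s: 15.48
position: [0.4605, 0.3333, 0.2048]
ee_rot: [0.996, -0.091, -0.001, 0.002]
force: [-0.6, -0.6, -1.2]
gripper_width: 0.0337
[0.46047146 0.33326274 0.20481353] tool vec to spindle [41.68784517 -1.33737654 78.72111974]
```

View pics/w10.png

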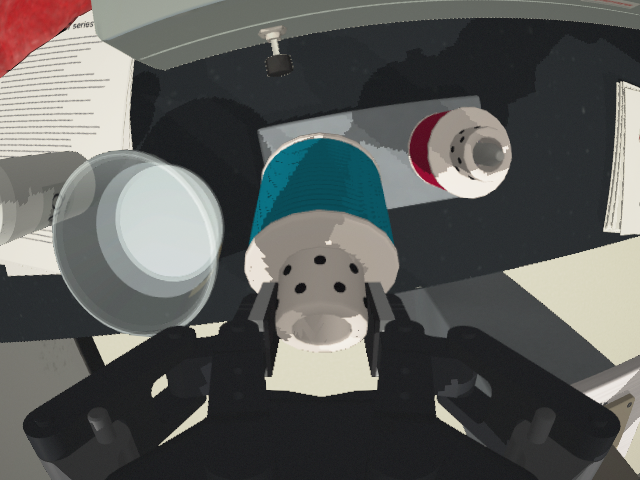

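Aligned: the spindle is 42 mm along tool x and the tip is 4 mm under the bore mouth. I hook the tip into the bore and check the force.

```bash
python3 -m handwheel '[{"hand":255,"linear":[0.5,0,4],"yaw":0},{"hand":255,"linear":[0.5,0,8],"yaw":0},{"hand":255,"linear":[0.5,0,12],"yaw":0},{"hand":255,"linear":[0.5,0,15],"yaw":0},{"hand":255,"linear":[0.5,0,16],"yaw":0},{"hand":255,"linear":[0.5,0,16],"yaw":0}]'
python3 -m handwheel '[{"hand":255,"linear":[5,0,0],"yaw":0},{"hand":255,"linear":[10,0,0],"yaw":0},{"hand":255,"linear":[15,0,0],"yaw":0},{"hand":255,"linear":[15,0,0],"yaw":0}]' 25
python3 - <<'E'
from h import *
p,d,T=wrist("w11")
for v in range(120,240,12): print(v,p[v,321],(T[1].T@(dep("wrist",321,v,d[v,321],T)-T[0])*1000).round(1))
print(T[0],"tool vec to spindle",T[1].T@(np.array([.5015,.3268,.126])-T[0])*1000)
E
```

```text
time_s: 16.03
position: [0.4613, 0.3351, 0.19]
ee_rot: [0.996, -0.09, -0.0, 0.0]
force: [-0.3, -0.4, -2.0]
gripper_width: 0.0342
time_s: 16.37
position: [0.4771, 0.3324, 0.1903]
ee_rot: [0.996, -0.09, 0.0, -0.0]
force: [-2.0, 0.6, -2.0]
gripper_width: 0.0339
120 [43 47 50] [ 84.9  -0.7 189.6]
132 [32 33 34] [ 74.6  -0.8 188.8]
144 [156 161 162] [ 64.5  -0.8 175.7]
156 [202 190 179] [58.6 -0.7 66.6]
168 [10 76 87] [53.1 -0.7 55.6]
180 [10 75 87] [48.4 -0.7 43.4]
192 [10 75 87] [44.6 -0.7 30.1]
204 [10 77 88] [40.7 -0.7 22.3]
216 [145 136 127] [38.2 -0.7 10. ]
228 [176 166 155] [33.1 -0.7 12. ]
[0.47706355 0.3323578  0.19027668] tool vec to spindle [25.03124467  1.08001127 64.27901436]
```

It works: the tilt is down to about 20° at only 2 N. I keep going.

```bash
python3 -m handwheel '[{"hand":255,"linear":[5,1.5,0],"yaw":0},{"hand":255,"linear":[10,1.5,0],"yaw":0},{"hand":255,"linear":[15,1.5,0],"yaw":0},{"hand":255,"linear":[20,1.5,0],"yaw":0},{"hand":255,"linear":[24,1.5,0],"yaw":0},{"hand":255,"linear":[24,1.5,0],"yaw":0},{"hand":255,"linear":[24,1.5,0],"yaw":0}]'
cat > tilt.py <<'E'
from h import *
import sys
p,d,T=wrist(sys.argv[1])
for v in range(150,300,8): print(v,p[v,321],(T[1].T@(dep("wrist",321,v,d[v,321],T)-T[0])*1000).round(1))
print(T[0],"tool vec to spindle",T[1].T@(np.array([.5015,.3268,.126])-T[0])*1000)
E
python3 tilt.py w12
```

```text
time_s: 17.0
position: [0.5005, 0.3265, 0.1903]
ee_rot: [0.996, -0.09, 0.001, -0.0]
force: [-1.6, 0.7, -1.5]
gripper_width: 0.0339
150 [43 46 48] [ 59.3  -0.8 190.4]
158 [35 38 41] [ 52.5  -0.8 189.9]
166 [108 113 113] [ 46.6  -0.8 175.4]
174 [156 163 164] [ 40.1  -0.8 174.9]
182 [156 161 162] [  65.4   -0.6 -126.4]
190 [157 162 162] [ 26.8  -0.8 176.6]
198 [10 73 83] [35.8 -0.7 71.6]
206 [10 72 83] [34.9 -0.7 51.3]
214 [10 73 82] [33.2 -0.7 39.7]
222 [20 74 84] [32.  -0.7 27.9]
230 [159 151 141] [30.5 -0.7 19.8]
238 [154 145 137] [27.1 -0.7 19.9]
246 [153 145 137] [23.5 -0.7 20.6]
254 [153 145 135] [19.9 -0.7 21. ]
262 [123 117 109] [17.5 -0.7 18. ]
270 [123 118 111] [16.5 -0.7 10.8]
278 [124 117 110] [16.7 -0.7  1.7]
286 [124 117 110] [15.5 -0.7 -3.4]
294 [156 147 139] [13.8 -0.7 -6.6]
[0.50048723 0.32651641 0.19030369] tool vec to spindle [ 0.85924528 -0.44116232 64.30503172]
```

About 5° of tilt remains, with 20 mm engaged. I descend, staying centred on the spindle.

```bash
python3 -m handwheel '[{"hand":255,"linear":[3,0,5],"yaw":0},{"hand":255,"linear":[3,0,12],"yaw":0},{"hand":255,"linear":[3,0,20],"yaw":0},{"hand":255,"linear":[3,0,30],"yaw":0},{"hand":255,"linear":[2,0,40],"yaw":0},{"hand":255,"linear":[2,0,50],"yaw":0},{"hand":255,"linear":[2,0,60],"yaw":0},{"hand":255,"linear":[2,0,70],"yaw":0},{"hand":255,"linear":[2,0,70],"yaw":0}]'
python3 tilt.py w13 | tail -14
```

```text
time_s: 17.8
position: [0.5012, 0.3257, 0.1179]
ee_rot: [0.996, -0.09, -0.001, 0.001]
force: [-0.2, 0.8, -2.2]
gripper_width: 0.0342
198 [10 74 85] [34.7 -0.7 78.8]
206 [10 75 85] [33.6 -0.7 58.7]
214 [10 74 83] [32.4 -0.7 43.6]
222 [10 75 85] [31.4 -0.7 30.9]
230 [158 150 140] [30.2 -0.7 20.9]
238 [157 149 139] [26.5 -0.7 22.1]
246 [157 149 139] [23.3 -0.7 21.3]
254 [157 148 140] [19.8 -0.7 21.5]
262 [127 120 111] [17.  -0.7 19.3]
270 [106 100  95] [16.7 -0.7 10.2]
278 [126 119 111] [16.1 -0.7  3.1]
286 [127 120 114] [15.6 -0.7 -3.6]
294 [160 152 143] [13.8 -0.7 -6.7]
[0.50120978 0.32565634 0.11790864] tool vec to spindle [ 0.07160562 -1.16078731 -8.09381114]
```

```bash
python3 -m handwheel '[{"hand":255,"linear":[0,0,5],"yaw":0},{"hand":255,"linear":[0,0,9],"yaw":0},{"hand":255,"linear":[0,0,12],"yaw":0},{"hand":255,"linear":[0,0,13.5],"yaw":0},{"hand":255,"linear":[0,0,13.5],"yaw":0},{"hand":255,"linear":[0,0,13.5],"yaw":0}]' 20
python3 -m handwheel '[{"hand":255,"linear":[0,0,1],"yaw":0},{"hand":255,"linear":[0,0,2],"yaw":0},{"hand":255,"linear":[0,0,3],"yaw":0},{"hand":255,"linear":[0,0,3],"yaw":0}]'
```

```text
time_s: 18.35
position: [0.5017, 0.3264, 0.107]
ee_rot: [0.996, -0.09, 0.0, -0.0]
force: [0.4, -0.3, -3.8]
gripper_width: 0.0338
time_s: 18.68
position: [0.5034, 0.3264, 0.1061]
ee_rot: [0.996, -0.09, 0.002, -0.001]
force: [0.2, -2.6, 13.1]
gripper_width: 0.0338
```

13 N of upward force: the underside has reached the collar, probably edge first given the leftover tilt. I open gently and look.

```bash
python3 -m handwheel '[{"hand":150,"linear":[0,0,-2],"yaw":0},{"hand":140,"linear":[0,0,-2],"yaw":0},{"hand":130,"linear":[0,0,-2],"yaw":0},{"hand":120,"linear":[0,0,-2],"yaw":0},{"hand":100,"linear":[0,0,-2],"yaw":0},{"hand":90,"linear":[0,0,-2],"yaw":0},{"hand":90,"linear":[0,0,-2],"yaw":0},{"hand":90,"linear":[0,0,-2],"yaw":0}]'
python3 tilt.py w14 | tail -14
```

```text
time_s: 19.35
position: [0.5015, 0.3264, 0.1057]
ee_rot: [0.996, -0.09, -0.0, 0.0]
force: [-0.4, -0.2, -0.8]
gripper_width: 0.0552
198 [10 73 83] [35.8 -0.7 71.3]
206 [10 73 83] [36.3 -0.7 42.9]
214 [160 151 142] [36.3 -0.7 23.7]
222 [194 182 170] [33.3 -0.7 22.2]
230 [158 150 141] [29.9 -0.7 22.3]
238 [159 150 142] [26.4 -0.7 22.6]
246 [159 151 140] [23.1 -0.7 22.2]
254 [22 19 23] [22.4 -0.7 12.9]
262 [122 115 109] [22.  -0.7  4.4]
270 [129 122 115] [21.3 -0.7 -2.7]
278 [159 150 141] [19.3 -0.7 -5.1]
286 [153 144 135] [16.5 -0.7 -5.9]
294 [94 94 90] [ 7.8 -0.7  7.4]
[0.50150143 0.32636288 0.10566833] tool vec to spindle [ -0.08185126  -0.42777751 -20.33170207]
```

View pics/w14.png

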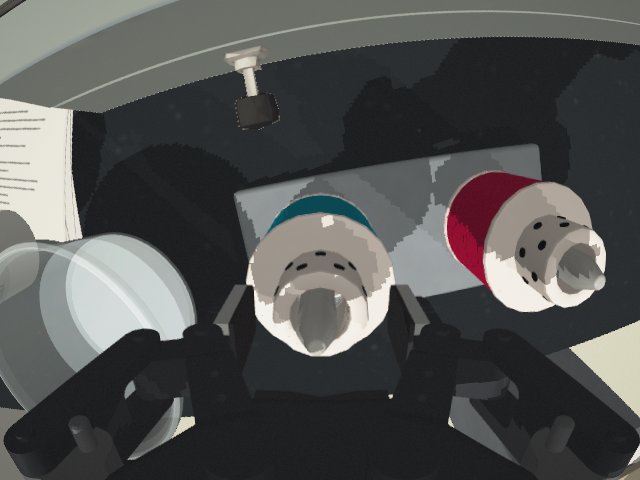

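The bobbin stands upright on the spindle with its flange about 83 mm up (82 expected), and the fingers are clear. I retreat and compare it with the dry bobbin.

```bash
python3 -m handwheel '[{"hand":70,"linear":[0,0,0],"yaw":0},{"hand":70,"linear":[0,0,-5],"yaw":0},{"hand":70,"linear":[0,0,-20],"yaw":0},{"hand":70,"linear":[0,0,-45],"yaw":0},{"hand":70,"linear":[0,0,-80],"yaw":0},{"hand":70,"linear":[0,0,-115],"yaw":0},{"hand":70,"linear":[0,0,-140],"yaw":0},{"hand":70,"linear":[0,0,-140],"yaw":0},{"hand":70,"linear":[-40,20,-140],"yaw":0},{"hand":70,"linear":[-40,20,-140],"yaw":0}]'
python3 -m handwheel '[{"hand":70,"linear":[0,0,0],"yaw":0},{"hand":70,"linear":[0,0,0],"yaw":0},{"hand":70,"linear":[0,0,0],"yaw":0}]'
python3 - <<'E'
from h import *
p,d,T=wrist("w15"); 
W=np.zeros((480,640,3))
o,_=ray("wrist",0,0,T)
for v in range(480):
    for u in range(640):
        W[v,u]=dep("wrist",u,v,d[v,u],T)
spread=W[...,2]
for n,c in (("wet",(.5015,.3268)),("dry",(.5015,.217))):
    r=np.hypot(W[...,0]-c[0],W[...,1]-c[1]); 
    for lo,hi,a,b in ((.022,.031,.06,.1),(.0,.022,.1,.118),(0,.01,.118,.15)):
        m=(r>lo)&(r<hi)&(W[...,2]>a)&(W[...,2]<b); print(n,(a,b),m.sum(),np.percentile(W[m][:,2],[25,50,75]).round(4) if m.sum() else 0, W[m].mean(0).round(4) if m.sum() else 0)
cv2.imwrite("pics/w15.png",p[:,:,::-1])
E
```

```text
time_s: 20.23
position: [0.4506, 0.3104, 0.2441]
ee_rot: [0.996, -0.09, -0.005, 0.003]
force: [-0.4, -1.4, -1.3]
gripper_width: 0.0624
time_s: 20.48
position: [0.4596, 0.3143, 0.246]
ee_rot: [0.996, -0.09, 0.001, -0.0]
force: [0.6, 0.0, 0.5]
gripper_width: 0.0621Traceback (most recent call last):
  File "<stdin>", line 7, in <module>
  File "h.py", line 15, in dep
    o,d=ray(n,u,v,T)
        ~~~^^^^^^^^^
  File "h.py", line 5, in ray
    c=camera_info(n); f=240/np.tan(np.radians(c["fov_y"])/2)
ValueError: time passes only in moves, steps and waits
```

View pics/w15.png

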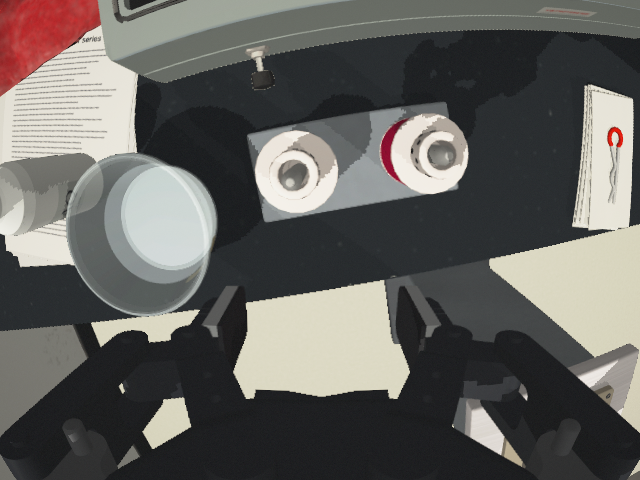

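Both bobbins stand upright at about the same size, at (296,171) and (430,154) px, and the clip lies on the tissues at (614,165). A quick comparison of their heights:

```bash
python3 - <<'E'
from h import *
z=np.load("w15.npz"); d=z["d"]; T=(z["t"],z["R"])
for n,c in (("wet flange",[(268,180),(275,190),(325,180),(320,160),(300,203)]),("dry flange",[(402,165),(410,177),(455,170),(440,185),(425,185)])):
    print(n,[round(float(dep("wrist",u,v,d[v,u],T)[2]),4) for u,v in c])
for n,k in (("wet",(297,172)),("dry",(430,154))): print(n,onz("wrist",*k,.1,T))
print(manip.sense()["time_s"])
E
```

```text
wet flange [0.082, 0.1113, 0.0827, 0.0829, 0.0824]
dry flange [0.0836, 0.0832, 0.1103, 0.0827, 0.0829]
wet [0.50640987 0.32447885 0.1       ]
dry [0.50331994 0.2243584  0.1       ]
20.5333
```

Both flanges are at 82–83 mm and both neck tops at 110–111 mm, so the bobbin is fully home and level. Handing in.

```bash
python3 -c "
from bench import manip; print(manip.finish_job())"
```

```text
the job is handed in; nothing more can be done
None
```

The job is done and handed in at about 20.5 s of the 66 s allowed; the hand-in gives no verdict.

**Clip:** I pinched it by its red loop, pulled it straight out sideways and laid it on the tissues. In the last picture it lies flat near the middle of the pad.

**Bobbin:** I gripped it by the neck and drew it off along the leaning axis. I hooked it over the tip of the free spindle to turn it upright, then lowered it onto the collar.
- **Height:** its flange and neck top read about 82–83 mm and 111 mm, against 83 mm and 110 mm on the dark red bobbin, so it is fully home and level.
- **Centring:** it sits a few mm off the spindle's axis (about 4–5 mm measured), resting against the bore's play. The limit is 7 mm.

**Others:** I touched none of the bystanders. I did not measure their positions afterwards; the dark red bobbin still stands upright on its spindle in the last picture, while the bottles and timer are out of that view.

**Readings that disagreed:**
- My first position for the leaning spindle was about 4–5 mm low along its axis. I corrected it from depth before gripping the bobbin.
- The clip was pinched about 3–4 mm low because of that error, but it held.
- I viewed 13 pictures, three over the budget of 10.

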